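# Set the cup guide of the drip tray to the sample cup

## Task

Set the sliding cup guide of the drip tray to the slim lidded cup: pull the guide nearly all the way back by its grip, stand the cup upright just in front of the V stop and let go of it, then push the guide up by its grip until it has slid the cup home into the V and presses on it with a light 5 to 10 N. The grip has lost motion in the guide, so finish on the push: leave the pad against the cup and the play taken up towards the V. Let go at the end and leave the jar, the mug and the spoon where they are.

Things in the scene. Friction and masses are not known exactly. Their poses are not given: they have to be found in the camera images.
- tray: Fixed stainless drip tray, 110 x 270 mm, flat slippery deck (cup slides at under 1 N) 22 mm above the counter. Origin: centre of its underside; y runs along the slide towards the V stop, z up. It stands anywhere near the middle of the counter, turned up to about 0.4 rad.
- nest (a point): Point on the deck under the cup's centre when it is home in the V stop at its nominal setting (axes as the tray; at tray [0, 85, 22] mm). The V stop is clamped up to 8 mm from nominal, either way along y; it is not measured, so find it by feel. Two black walls, 30 mm high, 31 mm long, 8 mm thick, meet (nominally) 34 mm beyond this point and open to -y, each face 35 degrees off square to the slide.
- guide: The cup guide: aluminium slide on the tray's centre line, moves only along tray y, friction about 5 N; hard stop fully back with its origin at tray y = -60 mm, travel 95 mm. Base 40 mm wide, 11 mm above the deck; two lugs to 21 mm, before and behind the grip; black pad at its front, 48 x 8 mm, to 25 mm above the deck. It starts too far forward for the cup to fit. Axes as the tray.
- pad_face (a point): Middle of the pad's front face, at deck height, 55 mm ahead (+y) of the guide's origin. It touches the cup when 28 mm behind (-y) the cup's centre: so, with the cup home, 20 to 36 mm behind the nest point, as the V stop happens to be set.
- grip_top (a point): Centre of the top of the grip, a black upright block 30 mm across the slide, 14 mm along it, from 12 to 68 mm above the deck. It has 10 mm of lost motion in the guide along y: this point lies between 60 mm (play fully back) and 50 mm (play taken up towards the V) behind (-y) the pad face. It moves in the play at about 1 N and drives the guide only at either end of it.
- cup: Slim metal cup with a flat black lid: straight cylinder 56 mm in diameter, metal part 80 mm high, lid 53 mm in diameter up to 88 mm and a small button up to 92 mm; about 0.2 to 0.35 kg. Origin: centre of its underside, z up. Stands loose on the counter left or right of the tray; to be set on the deck.
- jar: Bystander: squat white jar, 84 mm in diameter, 85 mm high, origin at the centre of its underside. It stands on the other side of the tray from the cup. Leave alone.
- mug: Bystander: white mug, 82 mm in diameter, 90 mm high, beyond the tray. Origin: centre of its underside. Leave alone.
- spoon: Bystander: steel spoon lying beyond the tray, along the counter. Leave alone.
Things that resemble listed ones, but are neither listed nor needed, are in the scene too. Several things have the shape of the cup; the one meant has the colours described above.

How it is judged:
On the way, in this order (a step that is already met when the one before it is completed fails the run):
1. the guide is pulled well back: the pad at least 55 mm behind the nest point (y of pad_face in the frame of nest below -0.055 m), for 0.2 s.
2. the cup stands upright on the deck at the V stop (within 30 mm of the nest point), let go, the pad still at least 4 mm clear of it (horizontal distance between cup and nest below 0.03 m and z of cup in the frame of nest between -0.003 and 0.003 m and angle between cup's own z axis and vertical below 0.05 rad and contact force between the fingers and cup below 0.1 N and horizontal distance between pad_face and cup above 0.032 m), for 0.2 s.
3. the pad presses the cup home into the V with at least 4 N (contact force between guide and cup above 4 N and contact force between the fingers and cup below 0.1 N), for 0.1 s.
At the end, for the whole second after the job is handed in: The cup stands upright and at rest on the deck in the V (within 3 mm of the centre line, 11 mm of the nest point along y), the pad against it (gap under 1.5 mm); the grip is within 2.5 mm of the V end of its play (its point at most 52.5 mm behind the pad face) (x of cup in the frame of nest between -0.003 and 0.003 m and y of cup in the frame of nest between -0.011 and 0.011 m and z of cup in the frame of nest between -0.003 and 0.003 m and angle between cup's own z axis and vertical below 0.04 rad and horizontal distance between pad_face and cup below 0.0295 m and y of grip_top in the frame of pad_face above -0.0525 m and linear speed of cup below 0.01 m/s); the robot touches nothing.
It fails at once if the pad squeezes the cup with more than 12 N (contact force between guide and cup above 12 N).
It fails at once if the jar, the mug or the spoon is moved by more than 20 mm (distance of any of jar, mug, spoon from where it was at the start of the episode above 0.02 m).
It fails at once if the cup is tipped over (angle between cup's own z axis and vertical above 0.6 rad).
It also fails if it takes over 72 s, if anything falls off the work surface, if the arm or the gripper's body presses on something with over 40 N, if the wrist force passes 120 N, or if a joint passes its speed limit or range.

## Robot

A 6-joint arm with a two-finger parallel gripper is mounted at the origin on the work surface. World frame = base frame: x ahead of the robot, y to its left, z up, the work surface at z = 0. Lengths are in m, angles in rad, forces in N, time in s.
With the tool pointing down it reaches from about 0.325 to 0.75 m from the base axis. Payload 7.6 kg.
Tool frame: the origin (TCP) lies at the very end of the fingers, on their centre line; the grasp point (between the pads) lies 19 mm behind it; z points along the fingers, y is the direction in which the jaws open and shut (so a half turn about z gives the same grasp; the last joint's range is limited). The gripper opens to 85 mm and grips with 20 to 120 N. Pads are 22 mm wide; open, the fingers measure 114 mm over their backs; the gripper's body (76 mm by 85 mm) begins 54 mm behind the grasp point. The pads swing forward as they close: fully open they stand 13 mm farther back than shut.
Start: joints at [1.061, 0.052, 1.401, -0, 1.689, -0.07], TCP at [0.224, 0.475, 0.231] pointing down, gripper open.
Joint ranges: [-2.9, 2.9], [-0.91, 2.17], [0.12, 2.37], [-1.06, 4.2], [0.26, 2.73], [-2.93, 2.93]. Speed limits (rad/s): [2.57, 2.57, 3.01, 3.14, 3.14, 3.14].

## Interface

Orientations are given as a unit quaternion [w, x, y, z].
In Python, from plant import ctrl gives the robot as it stands.
- The arm moves only by the tool carry_out, never from a script. Its argument "plan" is a list of rows, each a list of 7 numbers: the shift along the tool's x, y, z each as a share of 30 mm, from -1 to 1, then the turn, a rotation vector about the tool's x, y, z each as a share of 6 degrees, from -1 to 1, then the gripper's target within -1 to 1 (shut at 1, half-way at 0, fully open at -1). In form: [[x, y, z, wx, wy, wz, hand], ...]. A call has 1 to 12 rows; each row shifts and turns the commanded pose from where the row before left it, along the tool's axes as they then stand; what a row does not reach is not made up. A row lasts 1/12 s, in which the tool goes at most 41.7 mm and 7.16 degrees, less where a joint would pass 70% of its speed; a pose out of reach is approached as far as the arm can. A call with a number of a shift or a turn outside -1 to 1 is refused whole. A call with a gripper value outside its range is refused whole. The fingers move at their own pace and stop on an object; the grip force is fixed at half the most. Time passes only in rows, so rows that do not move let the fingers close. It gives the time, the measured TCP pose, the force and the opening at its end, in the units of the state.
- ctrl.get_obs(): the state, without advancing time (a new reading comes with each control period).
- ctrl.read_camera(name): name is "scene" or "top" or "wrist"; returns a dict with "frame" (384x512x3 uint8, red, green, blue), "camera_matrix" (3x3 intrinsics, pixels), "extrinsics" (4x4, takes a point from camera to world coordinates); the wrist camera has in their place "tool_from_camera" (4x4, takes a point from camera to tool coordinates, whose origin is the TCP and whose axes are the flange's). Camera axes: x right, y down, z forward; pixel columns grow to the right and rows downward; lengths in m; the calibration is good to about 2 mm. A picture is of the moment at which its call begins: read the wrist's pose just before it. There is no depth.
- ctrl.hand_in(): hands the job in, once; it reports no verdict.
The state is a dict: "clock": time; "joints": joint angles; "joint_velocities": joint speeds; "effort": joint torques, N m; "tool_pos": TCP position; "ee_rot": TCP orientation; "contact_force": force on the tool from outside, world axes, zero at the start; "wrist_torque": the same for the moment, N m; "finger_gap": finger opening in m.
Only numpy, scipy, OpenCV 4.12 (cv2) and the standard library are available. Lean on these libraries where they do the work, as an engineer would, in place of code of your own. Each camera call takes 0.05 s, during which the arm holds its last target.

## Working session

There is one attempt and no reset: what is moved stays moved. The work goes in short steps, Python scripts to look and compute and a tool call to move; the robot and the scene stay as the last step left them, time stands still between calls to the robot, and variables do not carry over. Pictures are saved under pics/ and viewed, and the job is handed in when it is done.

Besides the shell and the picture viewer there is one more tool, called after "Request:" as name(argument=value, ...) on one line, values as JSON. carry_out: Moves the arm, as the interface text tells. Shift numbers are shares of 30 mm and turn numbers shares of 6 degrees, none past 1 either way. Its arguments: {"type":"object","properties":{"plan":{"type":"array","items":{"type":"array","items":{"type":"number","minimum":-1,"maximum":1}}}},"required":["plan"]}

```bash
ls; mkdir -p pics
cat > h.py <<'E'
import numpy as np, cv2
from plant import ctrl
from scipy.spatial.transform import Rotation as R
def cam(n):
    o=ctrl.get_obs(); c=ctrl.read_camera(n); K=np.array(c["camera_matrix"])
    if n=="wrist":
        q=o["ee_rot"]; T=np.eye(4); T[:3,:3]=R.from_quat([q[1],q[2],q[3],q[0]]).as_matrix(); T[:3,3]=o["tool_pos"]
        E=T@np.array(c["tool_from_camera"])
    else: E=np.array(c["extrinsics"])
    return np.array(c["frame"]),K,E
def ray(K,E,u,v,z):
    d=E[:3,:3]@np.linalg.solve(K,[u,v,1.]); o=E[:3,3]
    return o+d*(z-o[2])/d[2]
def proj(K,E,p):
    q=np.linalg.inv(E)@np.append(p,1); q=K@q[:3]; return q[:2]/q[2]
def save(n,f): cv2.imwrite(n,cv2.cvtColor(f,cv2.COLOR_RGB2BGR))
E
python3 - <<'E'
from h import *
o=ctrl.get_obs(); print({k:np.round(v,4) for k,v in o.items()})
for n in ("scene","top","wrist"):
    f,K,E=cam(n); save(f"pics/{n}0.png",f); np.savez(f"pics/{n}0.npz",f=f,K=K,E=E); print(n,K.round(1).tolist(),E.round(3).tolist())
E
```

```text
pics
{'clock': np.float64(0.0), 'joints': array([ 1.0607,  0.0529,  1.4017, -0.    ,  1.6886, -0.0703]), 'joint_velocities': array([ 0.001 , -0.0019,  0.0009, -0.0007,  0.    , -0.0003]), 'effort': array([-8.00000e-04, -3.81672e+01, -3.60186e+01, -1.00000e-04,
        6.20000e-03,  0.00000e+00]), 'tool_pos': array([0.2234, 0.4748, 0.2305]), 'ee_rot': array([-2.000e-04,  2.181e-01,  9.759e-01, -7.000e-04]), 'contact_force': array([-0.3763, -0.1918, -0.6233]), 'wrist_torque': array([ 0.061 ,  0.004 , -0.0048]), 'finger_gap': np.float64(0.085)}
scene [[394.0, 0.0, 258.0], [0.0, 394.0, 193.3], [0.0, 0.0, 1.0]] [[-0.494, 0.706, -0.507, 1.088], [0.869, 0.404, -0.285, 0.258], [0.004, -0.581, -0.814, 0.897], [0.0, 0.0, 0.0, 1.0]]
top [[437.6, 0.0, 252.7], [0.0, 437.6, 193.9], [0.0, 0.0, 1.0]] [[-0.022, -0.999, 0.048, 0.523], [-1.0, 0.021, -0.022, -0.012], [0.021, -0.049, -0.999, 1.096], [0.0, 0.0, 0.0, 1.0]]
wrist [[304.3, 0.0, 259.4], [0.0, 304.3, 192.9], [0.0, 0.0, 1.0]] [[0.425, 0.858, 0.289, 0.148], [0.905, -0.402, -0.137, 0.512], [-0.001, 0.32, -0.947, 0.374], [0.0, 0.0, 0.0, 1.0]]
```

View pics/top0.png

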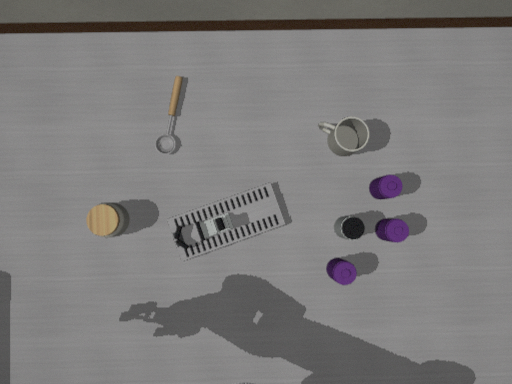

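View pics/scene0.png

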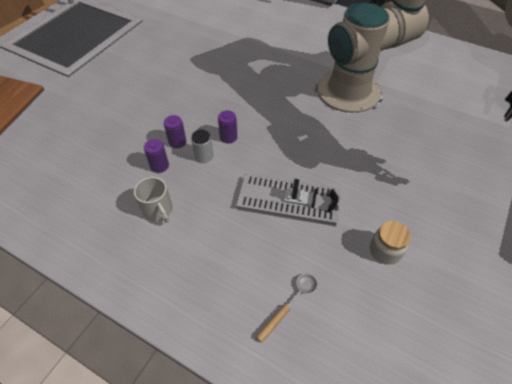

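View pics/wrist0.png

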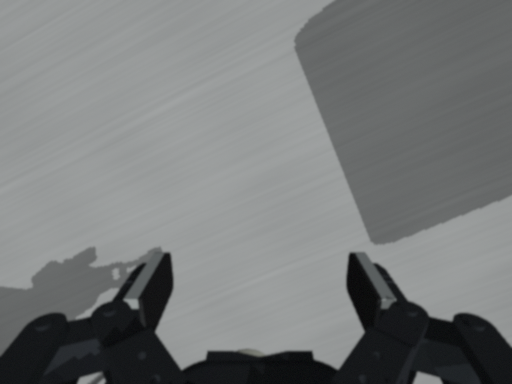

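The black-lidded metal cup is at top (352,228) and scene (202,147). The purple look-alikes are at top (387,187), (394,230) and (343,271). Only the first has a black lid on a metal body. I'll confirm it in an enlarged crop and measure.

Run:
```python
from h import *
t=np.load("pics/top0.npz"); s=np.load("pics/scene0.npz")
a=cv2.resize(t['f'][165:275,155:300],None,fx=5,fy=5,interpolation=cv2.INTER_CUBIC); save("pics/trayz.png",a)
b=cv2.resize(t['f'][160:300,300:430],None,fx=3,fy=3,interpolation=cv2.INTER_CUBIC)
c=cv2.resize(s['f'][90:230,120:250],None,fx=3,fy=3,interpolation=cv2.INTER_CUBIC)
save("pics/cupz.png",np.hstack([b,c]))
d=cv2.resize(s['f'][165:235,225:350],None,fx=6,fy=6,interpolation=cv2.INTER_CUBIC); save("pics/trays.png",d)
```

```text
(no output)
```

View pics/trayz.png

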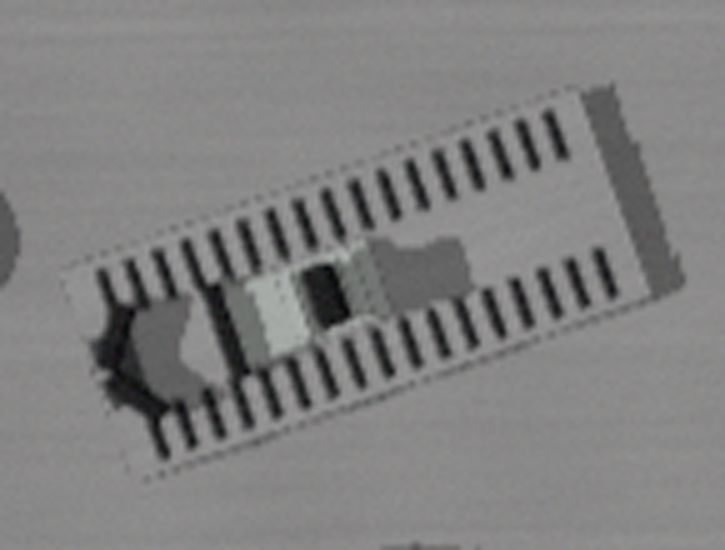

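View pics/cupz.png

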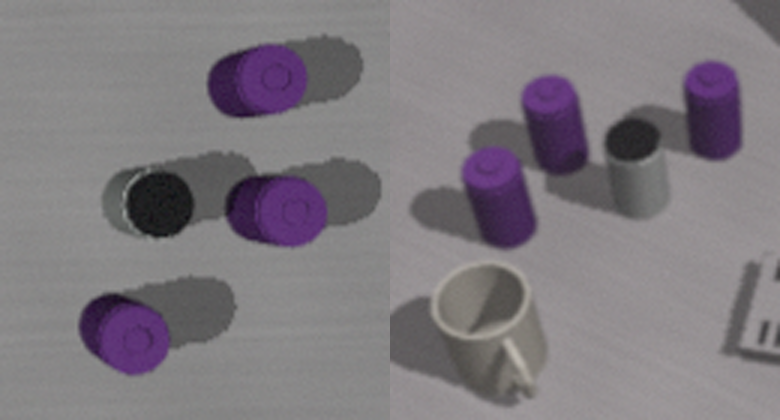

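View pics/trays.png

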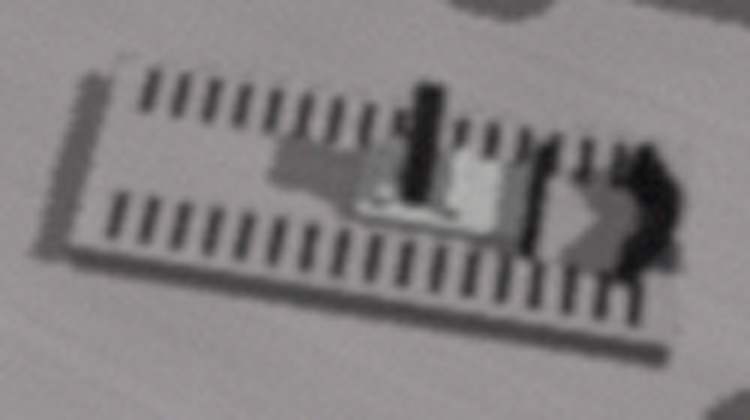

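The crop confirms it: the only black-lidded metal cup is at crop (158,203), surrounded by purple ones. The tray corners in the enlarged view are about (63,265), (580,87), (650,300) and (143,482).

Run:
```python
from h import *
t=np.load("pics/top0.npz"); s=np.load("pics/scene0.npz"); K,E=t['K'],t['E']; K2,E2=s['K'],s['E']
pts={'LT':(63,265),'RT':(580,87),'RB':(650,300),'LB':(143,482)}
P={k:ray(K,E,155+u/5-.4,165+v/5-.4,.022) for k,(u,v) in pts.items()}
for k,p in P.items(): print(k,p.round(4))
n=np.linalg.norm
print(n(P['LT']-P['RT']),n(P['LB']-P['RB']),n(P['LT']-P['LB']),n(P['RT']-P['RB']))
c=sum(P.values())/4; ay=(P['LT']+P['LB']-P['RT']-P['RB']); ay/=n(ay); print('c',c,'ydir ang',np.arctan2(ay[1],ay[0]), 'yaw', np.arctan2(-ay[0],ay[1]))
sp={'LB':(110,55),'RB':(85,245),'RT':(665,350)}
for k,(u,v) in sp.items(): print('scene',k,ray(K2,E2,225+u/6-.4,165+v/6-.4,.022).round(4))
# slots via mask
g=cv2.cvtColor(t['f'],cv2.COLOR_RGB2GRAY); m=(g<70).astype(np.uint8); nn,l,st,ce=cv2.connectedComponentsWithStats(m)
for i in range(1,nn):
    if 5<st[i,4]<900 and 150<ce[i,0]<440 and 170<ce[i,1]<300: print(st[i].tolist(),ce[i].round(2),ray(K,E,*ce[i],.022).round(4)[:2])
# purple & cup both views
for nm,d in(('top',t),('scene',s)):
    h=cv2.cvtColor(d['f'],cv2.COLOR_RGB2HSV); m=((h[...,1]>110)&(h[...,0]>130)&(h[...,0]<160)).astype(np.uint8)
    nn,l,st,ce=cv2.connectedComponentsWithStats(m)
    for i in range(1,nn):
        if st[i,4]>50: print(nm,'purple',st[i].tolist(),ce[i].round(1))
# lid
m=(g[215:245,335:370]<40); v,u=np.nonzero(m); print('lid',len(u),u.mean()+335,v.mean()+215,ray(K,E,u.mean()+335,v.mean()+215,.088), 2*np.sqrt(len(u)/np.pi))
g2=cv2.cvtColor(s['f'],cv2.COLOR_RGB2GRAY); m=(g2[125:150,185:220]<50); v,u=np.nonzero(m); print('lid s',len(u),ray(K2,E2,u.mean()+185,v.mean()+125,.088))
```

```text
LT [0.5219 0.1739 0.022 ]
RT [ 0.6039 -0.0807  0.022 ]
RB [ 0.4985 -0.1126  0.022 ]
LB [0.4158 0.1365 0.022 ]
0.26749389339141816 0.26245274745593394 0.11258060734008238 0.11010891351171072
c [0.51000226 0.02930072 0.022     ] ydir ang 1.8866302135404436 yaw 0.31583388674554685
scene LB [ 0.506  -0.1183  0.022 ]
scene RB [ 0.6039 -0.0726  0.022 ]
scene RT [0.5262 0.1731 0.022 ]
[369, 176, 33, 23, 473] [383.96 186.71] [ 0.5864 -0.3612]
[258, 189, 5, 10, 18] [260.28 193.78] [ 0.5754 -0.0546]
[264, 188, 4, 9, 17] [265.71 191.76] [ 0.58   -0.0681]
[248, 193, 4, 10, 18] [249.22 197.94] [ 0.5657 -0.0272]
[253, 192, 4, 8, 15] [254.73 195.67] [ 0.571  -0.0409]
[242, 195, 4, 10, 17] [243.59 199.59] [ 0.5619 -0.0133]
[236, 197, 5, 10, 18] [238.06 201.5 ] [5.575e-01 3.000e-04]
[231, 199, 4, 10, 18] [232.39 203.5 ] [0.5529 0.0143]
[225, 201, 5, 9, 16] [226.75 205.19] [0.5491 0.0282]
[220, 203, 4, 10, 16] [221.44 207.62] [0.5434 0.0413]
[214, 205, 4, 10, 17] [215.65 209.47] [0.5392 0.0556]
[209, 207, 4, 9, 16] [210.06 211.44] [0.5347 0.0693]
[203, 209, 4, 10, 18] [204.39 213.5 ] [0.53   0.0832]
[
[... 1008 characters left out ...]
 [219.83 239.  ] [0.467  0.0467]
[212, 237, 5, 9, 17] [214.24 241.06] [0.4623 0.0604]
[206, 239, 5, 9, 19] [208.37 242.79] [0.4584 0.0747]
[195, 243, 5, 9, 20] [197.05 246.65] [0.4497 0.1024]
[327, 258, 27, 24, 292] [337.68 267.57] [ 0.3907 -0.24  ]
top purple [370, 175, 32, 24, 597] [385.8 186.8]
top purple [376, 219, 33, 23, 603] [392.1 229.7]
top purple [327, 259, 29, 26, 554] [341.3 270.9]
scene purple [219, 111, 17, 31, 358] [228.6 124.3]
scene purple [165, 116, 20, 30, 378] [174.9 128.9]
scene purple [145, 139, 23, 33, 459] [156.6 153.9]
lid 355 353.02535211267605 227.74647887323943 [ 0.48918879 -0.26438178  0.088     ] 21.260292528114064
lid s 165 [ 0.4936919  -0.26289807  0.088     ]
```

Request:
carry_out(plan=[[-1,-0.6,0,0,0,0,-1],[-1,-0.6,0,0,0,0,-1],[-1,-0.6,0,0,0,0,-1],[-1,-0.6,0,0,0,0,-1],[-1,-0.6,0,0,0,0,-1],[-1,-0.6,0,0,0,0,-1],[-1,-0.6,0,0,0,0,-1],[-1,-0.6,0,0,0,0,-1],[-1,-0.6,0,0,0,0,-1],[-1,-0.6,0,0,0,0,-1],[-1,-0.6,0,0,0,0,-1],[-1,-0.6,0,0,0,0,-1]])

```text
clock: 1.15
tool_pos: [0.4578, 0.1247, 0.2312]
ee_rot: [-0.0, 0.218, 0.976, 0.0]
contact_force: [0.7, 0.7, -0.5]
finger_gap: 0.0853
```

Request:
carry_out(plan=[[-1,-0.6,0,0,0,0,-1],[-1,-0.7,0,0,0,0,-1],[0,0,0,0,0,1,-1],[0,0,0,0,0,1,-1],[0,0,0,0,0,1,-1],[0,0,0,0,0,1,-1],[0,0,0,0,0,1,-1],[0,0,0,0,0,1,-1],[0,0,0,0,0,1,-1],[0,0,0,0,0,0.75,-1],[0,0,0,0,0,0,-1],[0,0,0,0,0,0,-1]])

```text
clock: 2.15
tool_pos: [0.4949, 0.0655, 0.231]
ee_rot: [-0.0, 0.585, 0.811, -0.0]
contact_force: [-0.1, -0.0, 0.2]
finger_gap: 0.0856
```

Run:
```python
from h import *
o=ctrl.get_obs(); print({k:np.round(v,4).tolist() for k,v in o.items()})
f,K,E=cam('wrist'); np.savez("pics/w1.npz",f=f,K=K,E=E); save("pics/w1.png",f)
```

```text
{'clock': 2.15, 'joints': [0.0576, -0.0206, 1.4748, 0.0001, 1.6878, -0.2643], 'joint_velocities': [-0.0011, -0.003, -0.0016, 0.0011, 0.0004, -0.0124], 'effort': [-0.0034, -35.1947, -36.0253, -0.0001, 0.0021, 0.2845], 'tool_pos': [0.4949, 0.0655, 0.231], 'ee_rot': [-0.0002, 0.5846, 0.8113, -0.0001], 'contact_force': [-0.0999, -0.0341, 0.1741], 'wrist_torque': [-0.0189, -0.0418, -0.0091], 'finger_gap': 0.0856}
```

View pics/w1.png

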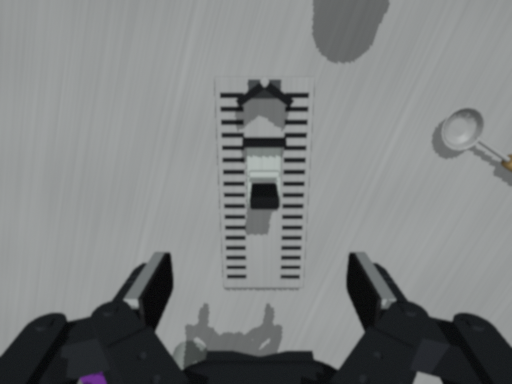

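The wrist view shows the tray upright in the picture: deck corners about (217,77), (312,77), (222,289) and (302,289), the V at (265,92), the pad at (264,142) and the grip at (264,195).

Run:
```python
from h import *
t=np.load("pics/w1.npz"); f,K,E=t['f'],t['K'],t['E']
save("pics/w1z.png",cv2.resize(f[65:220,200:330],None,fx=3.8,fy=3.8,interpolation=cv2.INTER_CUBIC))
g=cv2.cvtColor(f,cv2.COLOR_RGB2GRAY)[70:290,212:318]; m=(g<75).astype(np.uint8); nn,l,st,ce=cv2.connectedComponentsWithStats(m)
L=[];Rr=[]
for i in range(1,nn):
    if st[i,4]>15:
        c=ce[i]+[212,70]; p=ray(K,E,*c,.022)
        print((st[i]+[212,70,0,0,0]).tolist(),c.round(1),p[:2].round(4))
        if st[i,4]<110 and c[0]<246 and st[i,2]>15: L.append(p)
        if st[i,4]<110 and c[0]>284 and st[i,2]>15: Rr.append(p)
for c in [(217,77),(312,77),(222,289),(302,289)]: print(c,ray(K,E,*c,.022)[:2].round(4))
for A in (L,Rr):
    A=np.array(A)[:,:2]; vx,vy,x0,y0=cv2.fitLine(A.astype(np.float32),cv2.DIST_L2,0,1e-4,1e-4).ravel(); print(len(A),x0,y0,np.arctan2(-vx*np.sign(vy),abs(vy)))
```

```text
[221, 81, 87, 31, 1015] [263.9  96.3] [0.4743 0.141 ]
[222, 120, 22, 5, 81] [233.7 122. ] [0.4508 0.1038]
[285, 120, 22, 4, 70] [295.  121.9] [0.5166 0.126 ]
[222, 134, 84, 16, 669] [264.6 141.9] [0.4912 0.0937]
[223, 158, 22, 4, 67] [233.8 159.9] [0.4637 0.0621]
[285, 159, 20, 3, 59] [294.3 160. ] [0.5314 0.0846]
[224, 171, 20, 3, 58] [233.5 172. ] [0.4677 0.0479]
[284, 171, 20, 3, 58] [293.5 172. ] [0.5356 0.0707]
[224, 182, 20, 3, 58] [233.5 183. ] [0.4717 0.0347]
[250, 183, 29, 27, 698] [264.  196.1] [0.512  0.0305]
[284, 182, 20, 3, 58] [293.5 183. ] [0.5404 0.0578]
[225, 194, 19, 2, 38] [234.  194.5] [0.4765 0.0209]
[284, 194, 19, 3, 56] [292.8 195. ] [0.545  0.0432]
[225, 205, 19, 3, 53] [234.3 205.9] [0.4812 0.0067]
[283, 205, 19, 3, 55] [292. 206.] [0.5491 0.0294]
[226, 216, 18, 2, 36] [234.5 216.5] [ 0.4857 -0.0068]
[283, 216, 19, 2, 38] [292.  216.5] [0.554  0.0161]
[226, 226, 19, 3, 56] [235.2 227. ] [ 0.4907 -0.0204]
[283, 226, 18, 3, 53] [291.7 227. ] [0.5587 0.0024]
[226, 237, 19, 2, 38] [235.  237.5] [ 0.4948 -0.0346]
[283, 237, 18, 2, 36] [291.5 237.5] [ 0.5637 -0.0115]
[227, 247, 18, 2, 36] [235.5 247.5] [ 0.4997 -0.0482]
[282, 247, 18, 2, 36] [290.5 247.5] [ 0.5675 -0.0255]
[227, 256, 18, 3, 40] [235.5 257.4] [ 0.504  -0.0621]
[282, 256, 18, 3, 40] [290.4 257.4] [ 0.5725 -0.0392]
[228, 266, 17, 2, 33] [235.8 266.5] [ 0.5084 -0.0753]
[282, 266, 17, 2, 33] [289.8 266.5] [ 0.5765 -0.0524]
[228, 275, 17, 3, 43] [236.6 276.1] [ 0.5139 -0.0892]
[282, 276, 17, 2, 34] [290.  276.5] [ 0.5822 -0.0668]
(217, 77) [0.4198 0.1437]
(312, 77) [0.5172 0.1763]
(222, 289) [ 0.5009 -0.1151]
(302, 289) [ 0.6046 -0.0803]
13 0.48528782 -0.004650658 0.31651804
13 0.5533154 0.01805767 0.32399353
```

View pics/w1z.png

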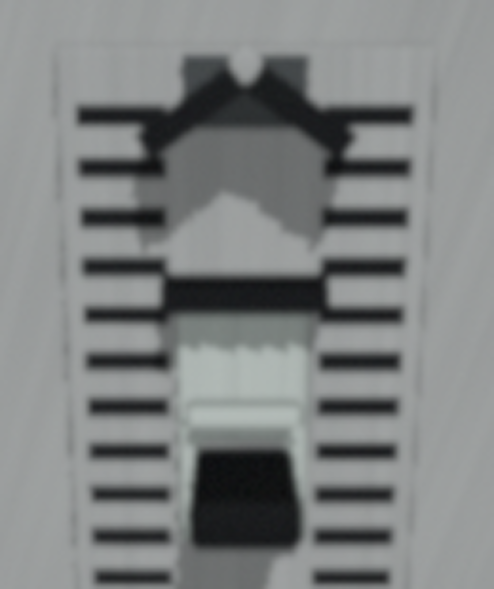

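```bash
cat >> h.py <<'E'
C=np.array([.5105,.0312]); YAW=.3205
ex=np.array([np.cos(YAW),np.sin(YAW)]); ey=np.array([-np.sin(YAW),np.cos(YAW)])
def tr(p): d=np.asarray(p)[:2]-C; return np.array([d@ex,d@ey])*1000
def wd(x,y): return C+(x*ex+y*ey)/1000
E
python3 - <<'E'
from h import *
t=np.load("pics/w1.npz"); f,K,E=t['f'],t['K'],t['E']
z=lambda u,v:(200+u/3.8-.4,65+v/3.8-.4)
for nm,u,v,h in [('grip top front L',194,500,.09),('grip top front R',300,500,.09),('grip top back L',194,548,.09),('back R',300,548,.09),('grip bottom front',247,450,.034),
  ('pad front bottom',245,277,.022),('pad back top',245,310,.047),('pad L',163,295,.047),('pad R',327,295,.047),('V inner apex',245,95,.052),('V inner apex deck',245,127,.022),('L tip',140,135,.052),('R tip',354,135,.052)]:
    print(nm,tr(ray(K,E,*z(u,v),h)).round(1))
t=np.load("pics/top0.npz"); K,E=t['K'],t['E']
z=lambda u,v:(155+u/5-.4,165+v/5-.4)
for nm,u,v,h in [('top: grip top c',325,295,.09),('grip px c',325,295,.06),('pad top',228,330,.047),('V apex in',125,368,.052)]:
    print(nm,tr(ray(K,E,*z(u,v),h)).round(1))
# cup
for n,b,th in(('top',(215,245,335,370),40),):
    pass
print('cam top',E[:3,3]); 
for nm,u,v in (('cup',158,203),('p1',275,77),('p2',295,210),('p3',137,340)):
    print(nm,ray(K,E,300+u/3-.3,160+v/3-.3,.09).round(4))
t=np.load("pics/scene0.npz"); K,E=t['K'],t['E']
for nm,u,v in (('cup',633,140),('p1',490,168),('p2',552,95),('p3',713,80)):
    print('scene',nm,ray(K,E,120+(u-390)/3-.3,90+v/3-.3,.09).round(4))
o=ctrl.get_obs(); print(tr(o['tool_pos']))
E
```

```text
grip top front L [-13.1  22.6]
grip top front R [14.5 22.7]
grip top back L [-13.2   9.2]
back R [14.8  9.3]
grip bottom front [ 1.6 19.3]
pad front bottom [ 0.8 70.4]
pad back top [ 0.5 64.7]
pad L [-22.7  68.9]
pad R [23.6 69.1]
V inner apex [ -0.  122.5]
V inner apex deck [  0.4 113.8]
L tip [-28.  112.4]
R tip [ 29.1 112.5]
top: grip top c [-0.9 12.6]
grip px c [-0.9 14.3]
pad top [-1.1 64.1]
V apex in [ -1.6 115.3]
cam top [ 0.52349285 -0.01207208  1.09550862]
cup [ 0.4902 -0.2624  0.09  ]
p1 [ 0.5852 -0.3565  0.09  ]
p2 [ 0.4824 -0.3681  0.09  ]
p3 [ 0.3862 -0.2428  0.09  ]
scene cup [ 0.4954 -0.2604  0.09  ]
scene p1 [ 0.5897 -0.354   0.09  ]
scene p2 [ 0.4851 -0.3617  0.09  ]
scene p3 [ 0.3905 -0.2382  0.09  ]
[-3.99645482 37.47668912]
```

Request:
carry_out(plan=[[-0.75,0.15,0.8,0,0,0,-1],[0,0,1,0,0,0,-1],[0,0,1,0,0,0,-1],[0,0,1,0,0,0,-1],[0,0,1,0,0,0,-1],[0,0,1,0,0,0,-1],[0,0,0,0,0,0,-1],[0,0,0,0,0,0,1],[0,0,0,0,0,0,1],[0,0,0,0,0,0,1],[0,0,0,0,0,0,1]])

```text
clock: 3.12
tool_pos: [0.5076, 0.0456, 0.0596]
ee_rot: [0.002, 0.585, 0.811, 0.001]
contact_force: [-0.0, -0.2, -0.7]
finger_gap: 0.0386
```

Request:
carry_out(plan=[[0,0,0,0,0,0,1],[0,0,0,0,0,0,1],[0,0,0,0,0,0,1]])

```text
clock: 3.37
tool_pos: [0.5069, 0.0454, 0.0593]
ee_rot: [0.001, 0.586, 0.811, 0.0]
contact_force: [-4.6, -0.4, 8.5]
finger_gap: 0.0286
```

Request:
carry_out(plan=[[-0.2,0,0,0,0,0,1],[-0.4,0,0,0,0,0,1],[-0.4,0,0,0,0,0,1],[-0.4,0,0,0,0,0,1],[-0.4,0,0,0,0,0,1],[-0.3,0,0,0,0,0,1],[-0.2,0,0,0,0,0,1],[0,0,0,0,0,0,1],[0,0,0,0,0,0,1],[0,0,0,0,0,0,1]])

```text
clock: 4.2
tool_pos: [0.5288, -0.0206, 0.0593]
ee_rot: [0.001, 0.586, 0.811, 0.0]
contact_force: [-2.2, -3.1, 6.5]
finger_gap: 0.029
```

Run:
```python
from h import *
o=ctrl.get_obs(); print(tr(o['tool_pos']),o['contact_force'],o['finger_gap'])
f,K,E=cam('scene'); save("pics/s2.png",cv2.resize(f[150:250,225:365],None,fx=5,fy=5))
f,K,E=cam('wrist'); save("pics/w2.png",f)
```

```text
[  1.02528385 -54.96401024] [-2.24032317 -3.09098098  6.49562327] 0.029033408873302323
```

View pics/w2.png

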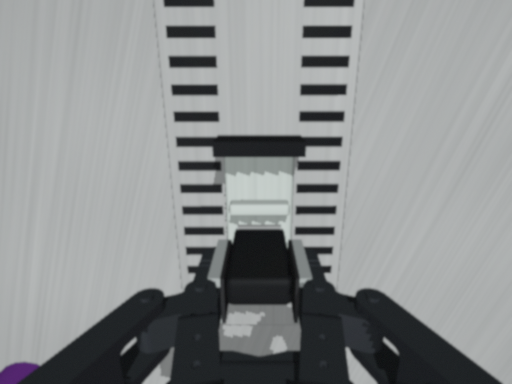

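Request:
carry_out(plan=[[0,0,0,0,0,0,-1],[0,0,0,0,0,0,-1],[0,0,0,0,0,0,-1],[0,0,0,0,0,0,-1],[0,0,-0.7,0,0,0,-1],[0,0,-1,0,0,0,-1],[0,0,-1,0,0,0,-1],[0,0,-1,0,0,0,-1],[0,0,-1,0,0,0,-1],[-0.9,-0.45,0,0,0,0,-1],[-0.9,-0.45,0,0,0,0,-1],[-0.9,-0.45,0,0,0,0,-1]])

```text
clock: 5.3
tool_pos: [0.515, -0.1102, 0.199]
ee_rot: [0.001, 0.585, 0.811, 0.0]
contact_force: [0.2, 0.6, -0.1]
finger_gap: 0.0857
```

Request:
carry_out(plan=[[-0.9,-0.45,0,0,0,0,-1],[-0.9,-0.45,0,0,0,0,-1],[-0.9,-0.45,0,0,0,0,-1],[-0.9,-0.5,0,0,0,0,-1],[-0.9,-0.5,0,0,0,0,-1],[0,0,0,0,0,1,-1],[0,0,0,0,0,1,-1],[0,0,0,0,0,1,-1],[0,0,0,0,0,1,-1],[0,0,0,0,0,1,-1],[0,0,0,0,0,1,-1],[0,0,0,0,0,1,-1]])

```text
clock: 6.3
tool_pos: [0.4904, -0.2598, 0.1981]
ee_rot: [-0.0, 0.839, 0.545, 0.0]
contact_force: [-0.0, 0.0, -0.2]
finger_gap: 0.0857
```

Request:
carry_out(plan=[[0,0,0,0,0,1,-1],[0,0,0,0,0,1,-1],[0,0,0,0,0,1,-1],[0,0,0,0,0,0,-1],[0,0,0,0,0,0,-1]])

```text
clock: 6.72
tool_pos: [0.4904, -0.2598, 0.1982]
ee_rot: [-0.0, 0.912, 0.411, -0.0]
contact_force: [-0.5, -0.9, -1.3]
finger_gap: 0.0855
```

Run:
```python
from h import *
o=ctrl.get_obs(); print(o['tool_pos'],o['ee_rot'],o['contact_force'])
f,K,E=cam('wrist'); save("pics/w3.png",f);np.savez("pics/w3.npz",f=f,K=K,E=E)
f,K,E=cam('top'); save("pics/t3.png",f);np.savez("pics/t3.npz",f=f,K=K,E=E)
```

```text
[ 0.49043058 -0.25979148  0.19816435] [-1.20880060e-04  9.11809174e-01  4.10614193e-01 -1.49984805e-06] [-0.54233477 -0.85384049 -1.30253833]
```

View pics/w3.png

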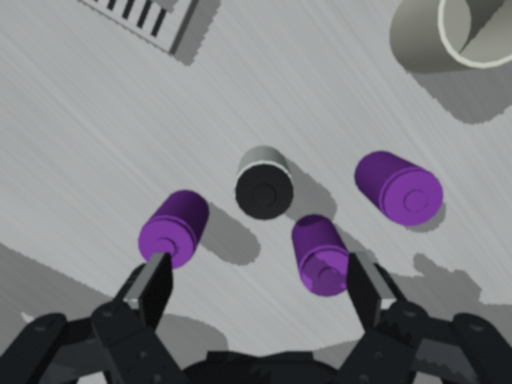

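View pics/t3.png

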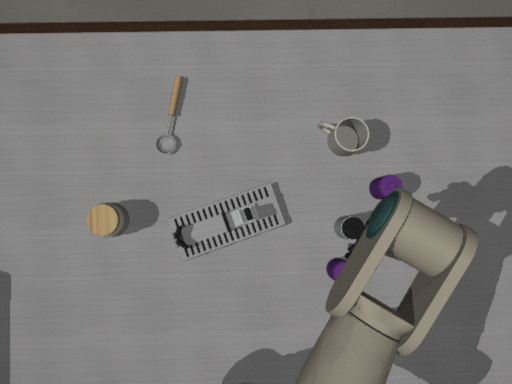

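The wrist view shows the black lid at (264,192). The purple cups are at (175,230), (320,255) and (400,190). The top view shows the guide pulled back, with the pad at about (228,221).

Run:
```python
from h import *
t=np.load("pics/w3.npz"); f,K,E=t['f'],t['K'],t['E']
g=cv2.cvtColor(f,cv2.COLOR_RGB2GRAY); m=np.zeros_like(g); m[150:225,225:300]=(g[150:225,225:300]<60)
cs=max(cv2.findContours(m,cv2.RETR_EXTERNAL,cv2.CHAIN_APPROX_NONE)[0],key=cv2.contourArea)
e=cv2.fitEllipse(cs); print(e)
h=cs[:,0,:].astype(float)
P=np.array([ray(K,E,u,v,.088)[:2] for u,v in h]); (c,r)=cv2.minEnclosingCircle((P*1000).astype(np.float32)); print(c,r)
print('ellipse centre',ray(K,E,*e[0],.088))
o=ctrl.get_obs(); q=o['ee_rot']; M=R.from_quat([q[1],q[2],q[3],q[0]]).as_matrix()
print('tool delta mm', (M.T@(np.append(np.array(c)/1000,0)-np.array([*o['tool_pos'][:2],0])))*1000, np.degrees(np.arctan2(M[1,1],M[0,1])))
for u,v in((170,243),(325,272),(413,198)): print(ray(K,E,u,v,.09)[:2])
```

```text
((263.984375, 191.5290069580078), (53.03568649291992, 56.108741760253906), 91.0067138671875)
(490.49053955078125, -262.74798583984375) 25.22074317932129
ellipse centre [ 0.491101   -0.26205383  0.088     ]
tool delta mm [-2.11808883e+00  1.97190265e+00 -4.34266506e-04] -41.53564704715303
[ 0.39349143 -0.24184669]
[ 0.48189355 -0.36113647]
[ 0.5854972  -0.35241941]
```

Request:
carry_out(plan=[[-0.06,0.05,0.5,0,0,0,-1],[0,0,1,0,0,0,-1],[0,0,1,0,0,0,-1],[0,0,1,0,0,0,-1],[0,0,1,0,0,0,-1],[0,0,1,0,0,0,-1],[0,0,0,0,0,0,-1],[0,0,0,0,0,0,1],[0,0,0,0,0,0,1],[0,0,0,0,0,0,1],[0,0,0,0,0,0,1],[0,0,0,0,0,0,1]])

```text
clock: 7.82
tool_pos: [0.4919, -0.2632, 0.0364]
ee_rot: [0.002, 0.912, 0.409, 0.002]
contact_force: [0.0, -0.4, 6.9]
finger_gap: 0.0555
```

Run:
```python
from h import *
o=ctrl.get_obs(); print(o['tool_pos'],o['ee_rot'],o['contact_force'],o['finger_gap'])
f,K,E=cam('wrist'); save("pics/w4.png",f)
```

```text
[ 0.49194418 -0.26319284  0.03636357] [0.00219804 0.9124209  0.4092443  0.00154222] [ 0.02363809 -0.35258957  6.90056005] 0.0555224159878643
```

View pics/w4.png

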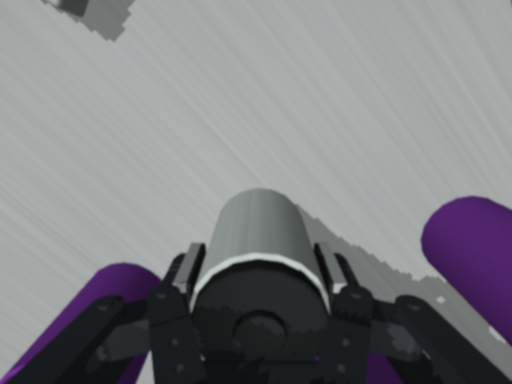

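Request:
carry_out(plan=[[0,0,-0.5,0,0,0,1],[0,0,-1,0,0,0,1],[0,0,-1,0,0,-1,1],[0,0,-1,0,0,-1,1],[0,0,-0.5,0,0,-1,1],[0,0,0,0,0,-1,1],[0,0,0,0,0,-1,1],[0,0,0,0,0,-1,1],[0,0,0,0,0,-1,1],[0,0,0,0,0,-1,1],[0,0,0,0,0,-1,1],[0,0,0,0,0,-1,1]])

```text
clock: 8.87
tool_pos: [0.4904, -0.2622, 0.154]
ee_rot: [0.0, 0.583, 0.812, 0.0]
contact_force: [0.5, 0.2, -2.6]
finger_gap: 0.0547
```

Run:
```python
from h import *
o=ctrl.get_obs(); print(o['tool_pos'],o['ee_rot'],o['contact_force'],o['finger_gap'])
f,K,E=cam('wrist'); save("pics/w5.png",f)
f,K,E=cam('scene'); save("pics/s5.png",f)
```

```text
[ 0.49036314 -0.26218582  0.15400512] [3.89017480e-04 5.83450321e-01 8.12148731e-01 1.00961008e-04] [ 0.45130504  0.17831813 -2.59286834] 0.05467790977928711
```

View pics/s5.png

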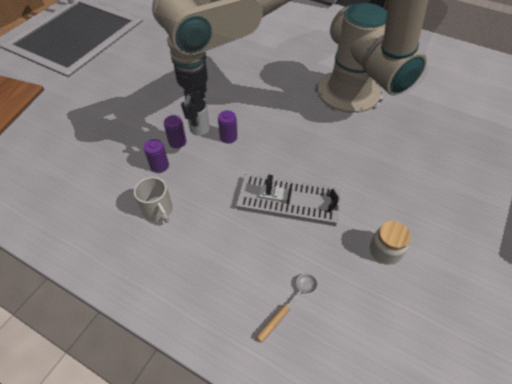

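Request:
carry_out(plan=[[0.7,0.25,0,0,0,0,1],[0.9,0.3,0,0,0,0,1],[1,0.32,0,0,0,0,1],[1,0.32,0,0,0,0,1],[1,0.32,0,0,0,0,1],[1,0.32,0,0,0,0,1],[1,0.32,0,0,0,0,1],[1,0.32,0,0,0,0,1],[1,0.32,0,0,0,0,1],[1,0.35,0,0,0,0,1],[0.9,0.3,0,0,0,0,1],[0.7,0.25,0,0,0,0,1]])

```text
clock: 9.97
tool_pos: [0.4896, 0.0937, 0.1539]
ee_rot: [0.0, 0.587, 0.81, 0.001]
contact_force: [0.1, 0.4, -2.8]
finger_gap: 0.0551
```

Request:
carry_out(plan=[[0,0,0,0,0,0,1],[0,0,0,0,0,0,1],[0,0,0,0,0,0,1]])

```text
clock: 10.22
tool_pos: [0.4899, 0.0911, 0.1535]
ee_rot: [0.0, 0.586, 0.81, -0.0]
contact_force: [-0.0, -0.1, -1.3]
finger_gap: 0.0549
```

Run:
```python
from h import *
o=ctrl.get_obs(); print(o['tool_pos'],tr(o['tool_pos']),o['ee_rot'],o['contact_force'],o['finger_gap'])
f,K,E=cam('wrist'); save("pics/w6.png",f)
f,K,E=cam('scene'); save("pics/s6.png",cv2.resize(f[120:240,220:380],None,fx=4.5,fy=4.5))
```

```text
[0.48994834 0.09106161 0.15351342] [-0.64626084 63.28795296] [ 2.24851356e-04  5.86368693e-01  8.10044260e-01 -5.45919220e-05] [-0.02154763 -0.07256227 -1.34988095] 0.05489203167144013
```

View pics/w6.png

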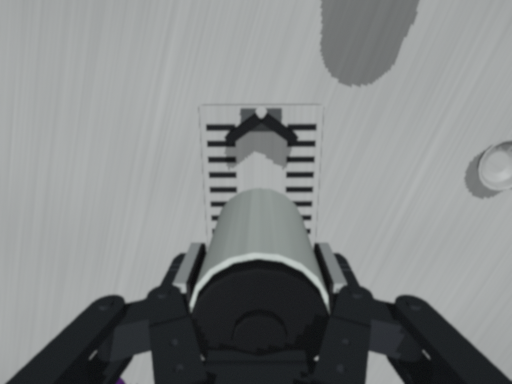

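View pics/s6.png

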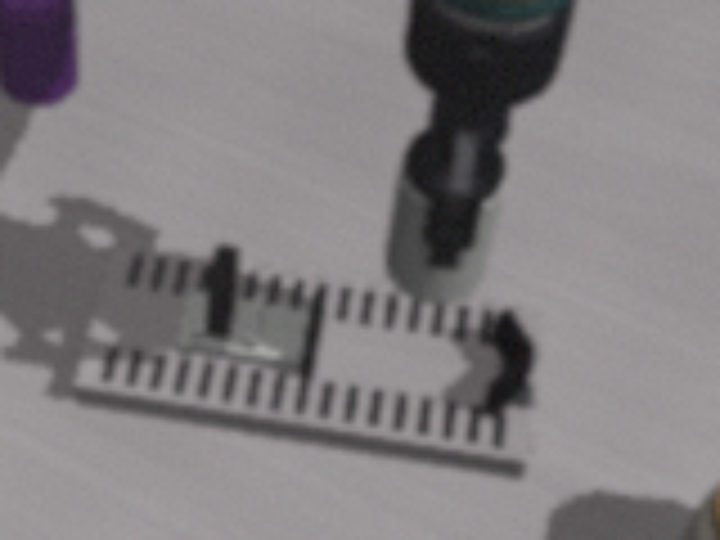

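Request:
carry_out(plan=[[0.1,0.02,0.5,0,0,0,1],[0,0,0.8,0,0,0,1],[0,0,0.8,0,0,0,1],[0,0,0.5,0,0,0,1],[0,0,0.3,0,0,0,1],[0,0,0,0,0,0,1],[0,0,0,0,0,0,1],[0,0,0,0,0,0,1]])

```text
clock: 10.98
tool_pos: [0.4905, 0.0944, 0.0678]
ee_rot: [0.001, 0.586, 0.81, 0.001]
contact_force: [-0.2, -0.6, -2.3]
finger_gap: 0.0548
```

Request:
carry_out(plan=[[0,0,0.1,0,0,0,1],[0,0,0.1,0,0,0,1],[0,0,0,0,0,0,1],[0,0,0,0,0,0,1]])

```text
clock: 11.32
tool_pos: [0.4895, 0.0946, 0.0603]
ee_rot: [-0.0, 0.586, 0.811, 0.0]
contact_force: [-1.0, 0.6, -2.5]
finger_gap: 0.0553
```

Request:
carry_out(plan=[[0,0,0.05,0,0,0,1],[0,0,0,0,0,0,1],[0,0,0,0,0,0,1]])

```text
clock: 11.57
tool_pos: [0.4895, 0.0946, 0.0588]
ee_rot: [-0.0, 0.586, 0.811, 0.0]
contact_force: [0.1, -0.3, -2.3]
finger_gap: 0.055
```

Request:
carry_out(plan=[[0,0,0.03,0,0,0,1],[0,0,0,0,0,0,1],[0,0,0,0,0,0,1]])

```text
clock: 11.82
tool_pos: [0.4898, 0.0946, 0.0583]
ee_rot: [0.0, 0.586, 0.811, 0.0]
contact_force: [-0.9, -0.2, 1.1]
finger_gap: 0.055
```

Request:
carry_out(plan=[[0,0,0.03,0,0,0,1],[0,0,0,0,0,0,1],[0,0,0,0,0,0,1]])

```text
clock: 12.07
tool_pos: [0.4899, 0.0946, 0.0582]
ee_rot: [0.0, 0.586, 0.811, 0.0]
contact_force: [-4.0, -0.1, 8.1]
finger_gap: 0.0555
```

Request:
carry_out(plan=[[0,0,-0.02,0,0,0,1],[0,0,0,0,0,0,1],[0,0,0,0,0,0,-1],[0,0,0,0,0,0,-1],[0,0,0,0,0,0,-1],[0,0,0,0,0,0,-1],[0,0,0,0,0,0,-1],[0,0,0,0,0,0,-1]])

```text
clock: 12.73
tool_pos: [0.4895, 0.0946, 0.0575]
ee_rot: [-0.0, 0.586, 0.811, 0.0]
contact_force: [-1.0, -0.3, -0.0]
finger_gap: 0.0854
```

Run:
```python
from h import *
o=ctrl.get_obs(); print(o['tool_pos'],tr(o['tool_pos']),o['contact_force'],o['finger_gap'])
f,K,E=cam('wrist'); save("pics/w7.png",f)
f,K,E=cam('scene'); save("pics/s7.png",cv2.resize(f[120:240,220:380],None,fx=4.5,fy=4.5))
```

```text
[0.48954767 0.09458126 0.05749432] [ 0.08230678 66.75460979] [-1.04491517 -0.3164277  -0.01985468] 0.08540316974696117
```

View pics/w7.png

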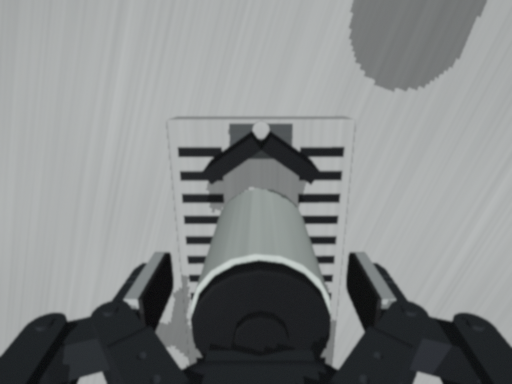

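View pics/s7.png

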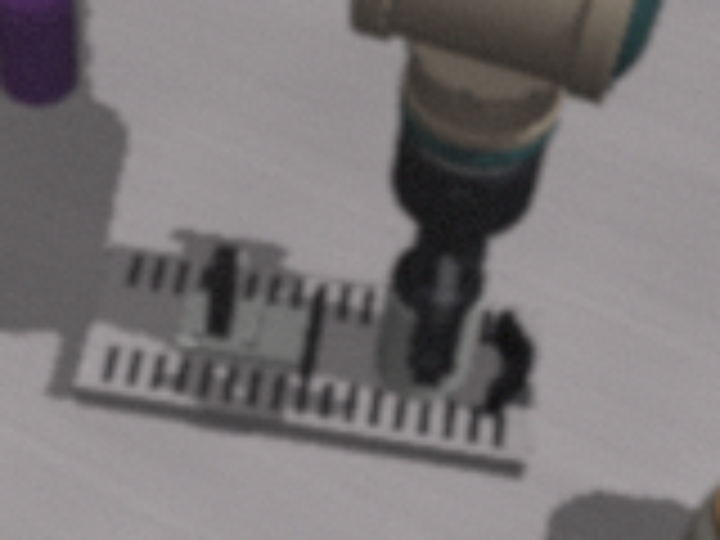

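Request:
carry_out(plan=[[0,0,-0.3,0,0,0,-1],[0,0,-0.8,0,0,0,-1],[0,0,-1,0,0,0,-1],[0,0,-1,0,0,0,-1],[0,0,0,0,0,0,-1],[-1,0,0,0,0,0,-1],[-1,0,0,0,0,0,-1],[-1,0,0,0,0,0,1],[-1,0,0,0,0,0,1],[-1,0,0,0,0,0,1],[-0.1,0,0,0,0,0,1],[0,0,0,0,0,0,1]])

```text
clock: 13.83
tool_pos: [0.5378, -0.0521, 0.1509]
ee_rot: [0.0, 0.587, 0.81, 0.0]
contact_force: [-0.1, 0.2, -0.9]
finger_gap: 0.0254
```

Run:
```python
from h import *
o=ctrl.get_obs(); print(o['tool_pos'],tr(o['tool_pos']),o['ee_rot'],o['contact_force'],o['finger_gap'])
f,K,E=cam('wrist'); save("pics/w8.png",f);np.savez("pics/w8.npz",f=f,K=K,E=E)
f,K,E=cam('top'); save("pics/t8.png",cv2.resize(f[165:275,155:300],None,fx=5,fy=5)); np.savez("pics/t8.npz",f=f,K=K,E=E)
```

```text
[ 0.53783733 -0.05207343  0.15086228] [ -0.28929804 -87.6453606 ] [8.87078703e-05 5.86754628e-01 8.09764774e-01 9.40451315e-05] [-0.11002877  0.16765202 -0.91257458] 0.02541272428537722
```

View pics/w8.png

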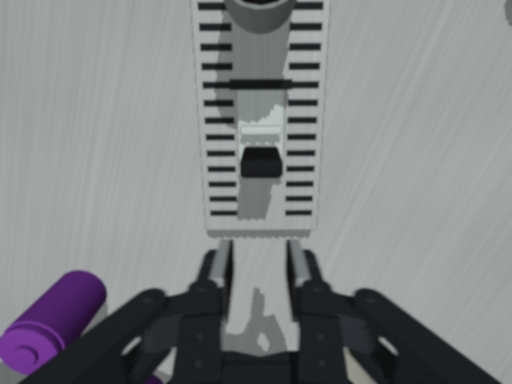

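View pics/t8.png

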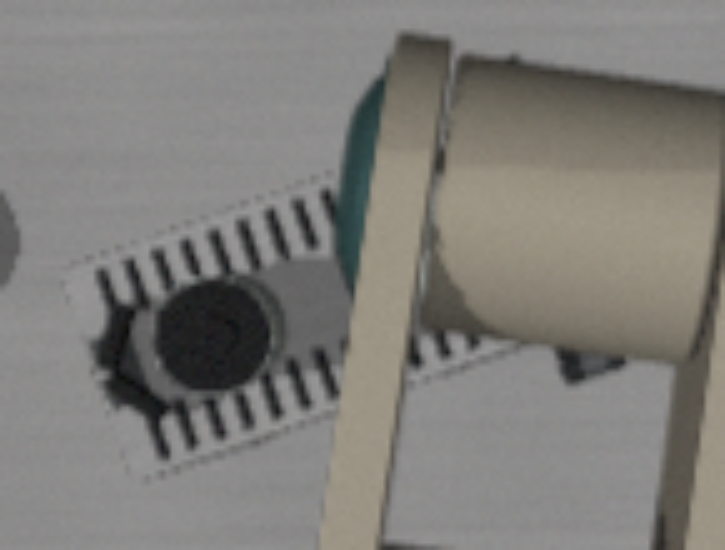

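Run:
```python
from h import *
t=np.load("pics/t8.npz"); K,E=t['K'],t['E']
print('cup',tr(ray(K,E,155+213/5-.4,165+334/5-.4,.088)))
t=np.load("pics/w8.npz"); f,K,E=t['f'],t['K'],t['E']
for nm,u,v,h in [('pad front bottom?',262,80,.022),('pad top front',262,80,.047),('pad top back',262,89,.047),('grip back top',262,178,.09),('grip front top',262,163,.09)]:
  print(nm,tr(ray(K,E,u,v,h)))
```

```text
cup [-0.50143341 66.83945749]
pad front bottom? [1.75078645 4.91813378]
pad top front [1.54510234 4.19270415]
pad top back [ 1.54751401 -2.28911887]
grip back top [  1.21512263 -61.01398135]
grip front top [  1.21115493 -50.3500128 ]
```

Request:
carry_out(plan=[[0,0,0.3,0,0,0,1],[0,0,0.8,0,0,0,1],[0,0,1,0,0,0,1],[0,0,0.6,0,0,0,1],[0,0,0.2,0,0,0,1],[0,0,0,0,0,0,1],[0,0,0,0,0,0,1],[0,0,0,0,0,0,1]])

```text
clock: 14.6
tool_pos: [0.5386, -0.0504, 0.0654]
ee_rot: [0.001, 0.585, 0.811, 0.001]
contact_force: [-0.2, -0.3, 0.1]
finger_gap: 0.0004
```

Request:
carry_out(plan=[[0.2,0,0,0,0,0,1],[0.2,0,0,0,0,0,1],[0.1,0,0,0,0,0,1],[0.1,0,0,0,0,0,1],[0,0,0,0,0,0,1],[0,0,0,0,0,0,1]])

```text
clock: 15.1
tool_pos: [0.5319, -0.0333, 0.0637]
ee_rot: [-0.0, 0.585, 0.811, 0.0]
contact_force: [0.1, -0.3, 0.3]
finger_gap: -0.0
```

Request:
carry_out(plan=[[0.1,0,0,0,0,0,1],[0.1,0,0,0,0,0,1],[0.1,0,0,0,0,0,1],[0,0,0,0,0,0,1]])

```text
clock: 15.43
tool_pos: [0.5291, -0.0252, 0.0636]
ee_rot: [0.0, 0.586, 0.811, -0.0]
contact_force: [1.0, -3.2, 0.3]
finger_gap: 0.0
```

```bash
cat > st.py <<'E'
from h import *
o=ctrl.get_obs(); F=np.array(o['contact_force'])
print(tr(o['tool_pos']).round(2),o['tool_pos'][2].round(4),'F',round(F[:2]@ex,2),round(F[:2]@ey,2),round(F[2],2),o['clock'])
E
python3 st.py
```

```text
[ -0.1  -59.39] 0.0636 F -0.08 -3.39 0.35 15.4333
```

Request:
carry_out(plan=[[0.1,0,0,0,0,0,1],[0.1,0,0,0,0,0,1],[0.1,0,0,0,0,0,1],[0.1,0,0,0,0,0,1]])

```text
clock: 15.77
tool_pos: [0.5255, -0.0142, 0.0636]
ee_rot: [0.0, 0.586, 0.81, -0.0]
contact_force: [1.4, -5.3, -0.0]
finger_gap: -0.0001
```

```bash
python3 st.py
python3 - <<'E'
from h import *
f,K,E=cam('wrist'); save("pics/w9.png",f);np.savez("pics/w9.npz",f=f,K=K,E=E)
E
```

```text
[ -0.1  -47.77] 0.0636 F -0.33 -5.5 -0.02 15.7667
```

View pics/w9.png

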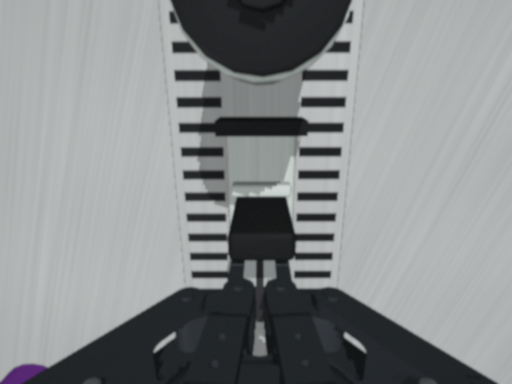

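Request:
carry_out(plan=[[0.1,0,0,0,0,0,1],[0.1,0,0,0,0,0,1],[0.1,0,0,0,0,0,1],[0.1,0,0,0,0,0,1],[0.05,0,0,0,0,0,1],[0.05,0,0,0,0,0,1]])

```text
clock: 16.32
tool_pos: [0.5207, 0.0002, 0.0636]
ee_rot: [0.0, 0.586, 0.811, -0.0]
contact_force: [1.7, -4.3, -0.4]
finger_gap: -0.0
```

Request:
carry_out(plan=[[0.05,0,0,0,0,0,1],[0.05,0,0,0,0,0,1],[0.05,0,0,0,0,0,1]])

```text
clock: 16.57
tool_pos: [0.5194, 0.0043, 0.0636]
ee_rot: [0.0, 0.586, 0.81, -0.0]
contact_force: [2.4, -6.9, -1.3]
finger_gap: -0.0003
```

```bash
python3 st.py
```

```text
[ -0.08 -28.34] 0.0636 F 0.12 -7.31 -1.29 16.5667
```

Request:
carry_out(plan=[[0.035,0,0,0,0,0,1],[0.035,0,0,0,0,0,1],[0.035,0,0,0,0,0,1]])

```text
clock: 16.82
tool_pos: [0.5184, 0.0072, 0.0636]
ee_rot: [0.0, 0.586, 0.81, -0.0]
contact_force: [0.9, -5.2, -0.5]
finger_gap: 0.0
```

Request:
carry_out(plan=[[0.03,0,0,0,0,0,1],[0.03,0,0,0,0,0,1]])

```text
clock: 16.98
tool_pos: [0.5178, 0.009, 0.0636]
ee_rot: [0.0, 0.586, 0.81, -0.0]
contact_force: [1.6, -5.9, -0.0]
finger_gap: 0.0001
```

```bash
python3 st.py
python3 - <<'E'
from h import *
f,K,E=cam('wrist'); save("pics/w10.png",f);np.savez("pics/w10.npz",f=f,K=K,E=E)
f,K,E=cam('top'); save("pics/t10.png",cv2.resize(f[165:275,155:300],None,fx=5,fy=5)); np.savez("pics/t10.npz",f=f,K=K,E=E)
E
```

```text
[ -0.07 -23.42] 0.0636 F -0.35 -6.06 -0.02 16.9833
```

View pics/t10.png

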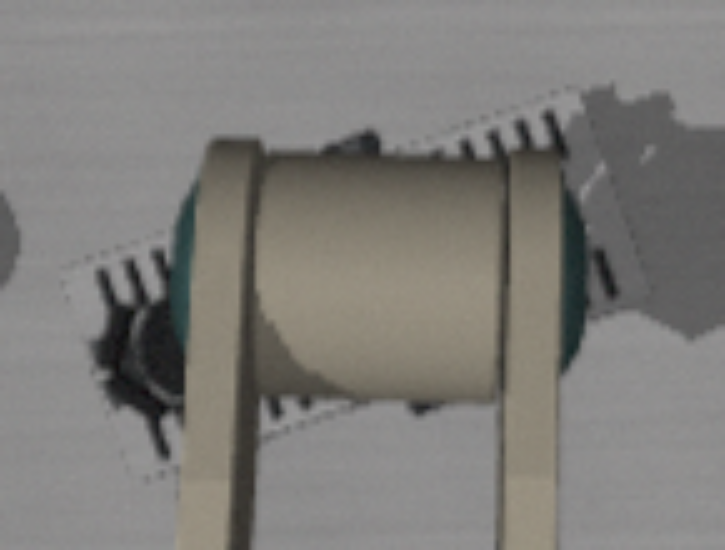

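View pics/w10.png

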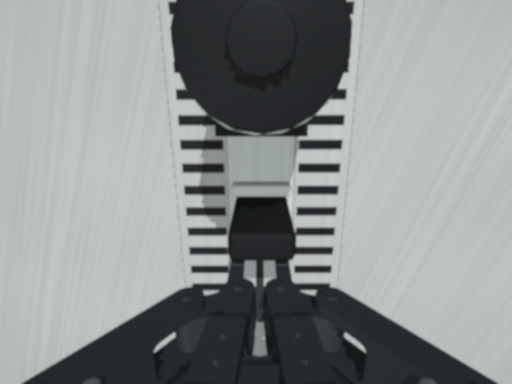

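The cup has started sliding: its lid edge moved from about (155,330) to (135,330) in the crop. From here I'll use small steps and check the force.

Request:
carry_out(plan=[[0.02,0,0,0,0,0,1],[0.02,0,0,0,0,0,1]])

```text
clock: 17.25
tool_pos: [0.5174, 0.0101, 0.0636]
ee_rot: [0.0, 0.586, 0.81, -0.0]
contact_force: [0.4, -5.1, -0.1]
finger_gap: 0.0
```

Request:
carry_out(plan=[[0.02,0,0,0,0,0,1],[0.02,0,0,0,0,0,1]])

```text
clock: 17.42
tool_pos: [0.517, 0.0112, 0.0636]
ee_rot: [0.0, 0.586, 0.81, -0.0]
contact_force: [1.3, -6.2, -1.6]
finger_gap: -0.0001
```

Request:
carry_out(plan=[[0.02,0,0,0,0,0,1],[0.02,0,0,0,0,0,1]])

```text
clock: 17.58
tool_pos: [0.5167, 0.0124, 0.0636]
ee_rot: [0.0, 0.586, 0.81, -0.0]
contact_force: [1.5, -5.8, -0.0]
finger_gap: -0.0002
```

```bash
python3 st.py
```

```text
[ -0.09 -19.83] 0.0636 F -0.42 -5.92 -0.03 17.5833
```

Request:
carry_out(plan=[[0.02,0,0,0,0,0,1],[0.02,0,0,0,0,0,1]])

```text
clock: 17.75
tool_pos: [0.5163, 0.0135, 0.0636]
ee_rot: [0.0, 0.586, 0.81, -0.0]
contact_force: [1.3, -6.0, -0.4]
finger_gap: 0.0002
```

Request:
carry_out(plan=[[0.02,0,0,0,0,0,1],[0.02,0,0,0,0,0,1]])

```text
clock: 17.92
tool_pos: [0.5159, 0.0146, 0.0636]
ee_rot: [0.0, 0.586, 0.81, -0.0]
contact_force: [1.6, -5.6, 0.5]
finger_gap: 0.0003
```

Request:
carry_out(plan=[[0.02,0,0,0,0,0,1],[0.02,0,0,0,0,0,1]])

```text
clock: 18.08
tool_pos: [0.5155, 0.0158, 0.0636]
ee_rot: [0.0, 0.586, 0.81, -0.0]
contact_force: [0.7, -6.1, -0.9]
finger_gap: 0.0
```

Request:
carry_out(plan=[[0.02,0,0,0,0,0,1],[0.02,0,0,0,0,0,1]])

```text
clock: 18.25
tool_pos: [0.5152, 0.0169, 0.0636]
ee_rot: [0.0, 0.586, 0.81, -0.0]
contact_force: [1.4, -6.3, -0.1]
finger_gap: -0.0004
```

Request:
carry_out(plan=[[0.02,0,0,0,0,0,1],[0.02,0,0,0,0,0,1]])

```text
clock: 18.42
tool_pos: [0.5147, 0.0181, 0.0636]
ee_rot: [0.0, 0.586, 0.81, -0.0]
contact_force: [1.3, -5.8, -0.5]
finger_gap: 0.0003
```

Request:
carry_out(plan=[[0.02,0,0,0,0,0,1],[0.02,0,0,0,0,0,1]])

```text
clock: 18.58
tool_pos: [0.5144, 0.0192, 0.0636]
ee_rot: [0.0, 0.586, 0.81, -0.0]
contact_force: [1.4, -5.5, 0.3]
finger_gap: -0.0001
```

Request:
carry_out(plan=[[0.02,0,0,0,0,0,1],[0.02,0,0,0,0,0,1]])

```text
clock: 18.75
tool_pos: [0.514, 0.0203, 0.0636]
ee_rot: [0.0, 0.586, 0.81, -0.0]
contact_force: [2.0, -5.9, -0.5]
finger_gap: 0.0003
```

Request:
carry_out(plan=[[0.02,0,0,0,0,0,1],[0.02,0,0,0,0,0,1]])

```text
clock: 18.92
tool_pos: [0.5136, 0.0215, 0.0636]
ee_rot: [0.0, 0.586, 0.81, -0.0]
contact_force: [2.2, -6.2, -0.1]
finger_gap: -0.0002
```

Request:
carry_out(plan=[[0.02,0,0,0,0,0,1],[0.02,0,0,0,0,0,1]])

```text
clock: 19.08
tool_pos: [0.5132, 0.0226, 0.0636]
ee_rot: [0.0, 0.586, 0.81, -0.0]
contact_force: [1.9, -5.4, -1.2]
finger_gap: -0.0001
```

Request:
carry_out(plan=[[0.02,0,0,0,0,0,1],[0.02,0,0,0,0,0,1]])

```text
clock: 19.25
tool_pos: [0.5131, 0.0231, 0.0636]
ee_rot: [0.001, 0.586, 0.81, -0.001]
contact_force: [3.1, -10.3, -1.2]
finger_gap: 0.0004
```

Request:
carry_out(plan=[[0,0,0,0,0,0,1],[0,0,0,0,0,0,1]])

```text
clock: 19.42
tool_pos: [0.5131, 0.0231, 0.0637]
ee_rot: [0.001, 0.586, 0.81, -0.001]
contact_force: [2.4, -8.2, -0.8]
finger_gap: 0.0
```

```bash
python3 st.py
```

```text
[-0.08 -8.52] 0.0637 F -0.27 -8.51 -0.75 19.4167
```

Request:
carry_out(plan=[[0.015,0,0,0,0,0,1],[0,0,0,0,0,0,1]])

```text
clock: 19.58
tool_pos: [0.5131, 0.0231, 0.0636]
ee_rot: [0.001, 0.586, 0.81, -0.001]
contact_force: [2.9, -10.6, -1.3]
finger_gap: 0.0002
```

```bash
python3 st.py
```

```text
[-0.1  -8.47] 0.0636 F -0.55 -11.0 -1.32 19.5833
```

Request:
carry_out(plan=[[0.012,0,0,0,0,0,1],[0,0,0,0,0,0,1],[0,0,0,0,0,0,1]])

```text
clock: 19.83
tool_pos: [0.5131, 0.0232, 0.0637]
ee_rot: [0.002, 0.586, 0.81, -0.001]
contact_force: [3.2, -11.6, -1.5]
finger_gap: -0.0001
```

```bash
python3 st.py
python3 - <<'E'
from h import *
f,K,E=cam('wrist'); save("pics/w11.png",f);np.savez("pics/w11.npz",f=f,K=K,E=E)
f,K,E=cam('scene'); save("pics/s11.png",cv2.resize(f[140:240,220:380],None,fx=4.5,fy=4.5))
E
python3 st.py
```

```text
[-0.08 -8.4 ] 0.0637 F -0.64 -12.04 -1.5 19.8333
[-0.1  -8.41] 0.0637 F -1.05 -11.78 -1.21 19.9333
```

View pics/s11.png

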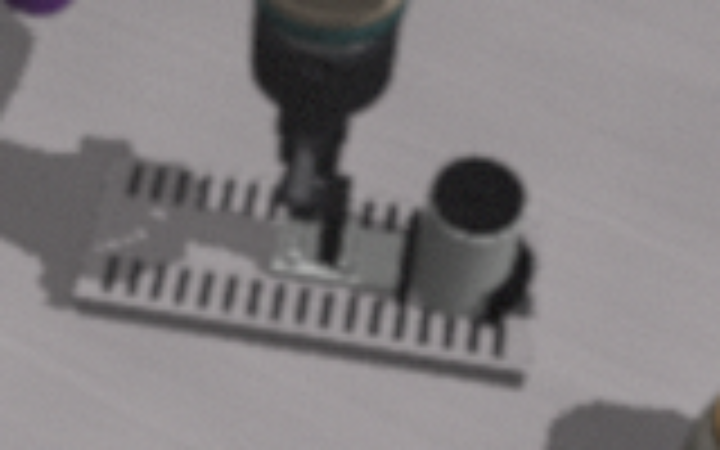

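View pics/w11.png

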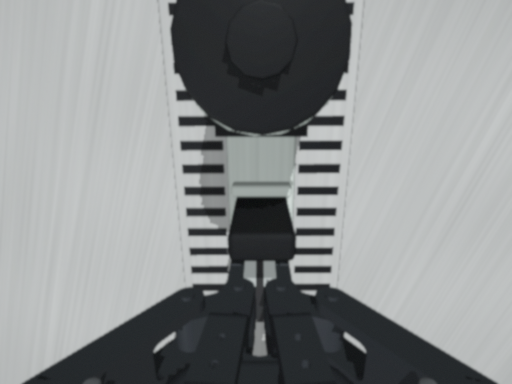

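Request:
carry_out(plan=[[-0.05,0,0,0,0,0,1],[-0.1,0,0,0,0,0,1],[-0.3,0,0,0,0,0,1],[-0.6,0,0,0,0,0,1],[-0.3,0,0,0,0,0,1],[0,0,-0.5,0,0,0,1],[0,0,-1,0,0,0,1],[0,0,-1,0,0,0,1],[0,0,-1,0,0,0,1],[-1,0,-0.5,0,0,0,1],[-1,0,0,0,0,0,1],[0,0,0,0,0,0,1]])

```text
clock: 20.93
tool_pos: [0.5454, -0.0742, 0.185]
ee_rot: [0.002, 0.587, 0.81, 0.0]
contact_force: [-0.3, 0.1, 0.0]
finger_gap: -0.0
```

```bash
python3 st.py
python3 - <<'E'
from h import *
f,K,E=cam('wrist'); save("pics/w12.png",f);np.savez("pics/w12.npz",f=f,K=K,E=E); save("pics/w12z.png",cv2.resize(f[0:240,170:350],None,fx=2.5,fy=2.5,interpolation=cv2.INTER_CUBIC))
f,K,E=cam('top'); save("pics/t12.png",cv2.resize(f[165:275,155:300],None,fx=5,fy=5)); np.savez("pics/t12.npz",f=f,K=K,E=E)
E
```

```text
[-6.00e-02 -1.11e+02] 0.185 F -0.24 0.17 0.01 20.9333
```

View pics/w12z.png

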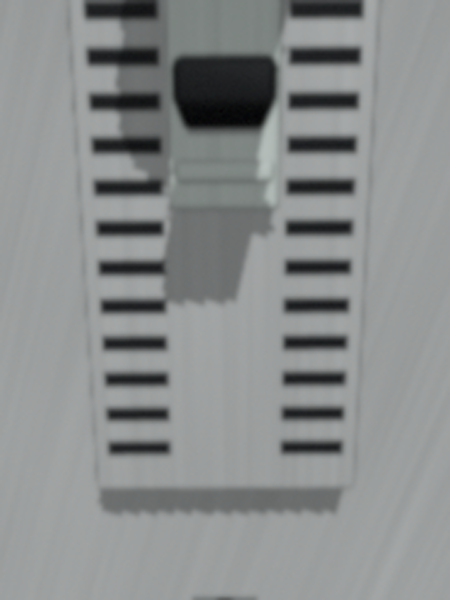

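View pics/t12.png

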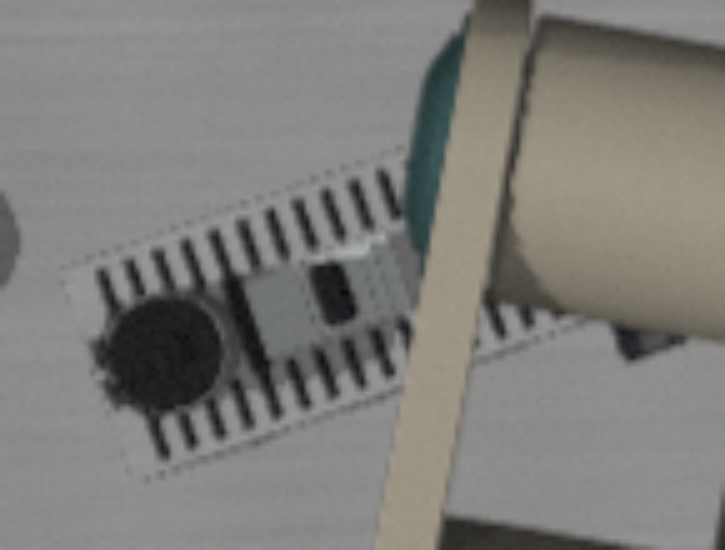

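Run:
```python
from h import *
t=np.load("pics/t12.npz"); f,K,E=t['f'],t['K'],t['E']
z=lambda u,v:(155+u/5-.4,165+v/5-.4)
for nm,u,v,h in [('cup',164,353,.088),('grip c',333,293,.09),('grip back',345,289,.09),('grip front',321,298,.09),('pad top c',250,325,.047)]: print(nm,tr(ray(K,E,*z(u,v),h)).round(1))
t=np.load("pics/w12.npz"); f,K,E=t['f'],t['K'],t['E']
for nm,u,v,h in [('grip top front',225,57,.09),('grip top back',225,90,.09)]: print(nm,tr(ray(K,E,170+u/2.5-.3,v/2.5-.3,h)).round(1))
```

```text
cup [-1.2 90.8]
grip c [-1.3  8.8]
grip back [-1.4  3. ]
grip front [-1.6 14.7]
pad top c [-2.4 53.4]
grip top front [ 0.4 17.8]
grip top back [0.3 9.5]
```

Request:
carry_out(plan=[[0.5,0,-0.5,0,0,0,1],[0.8,0,0,0,0,0,1],[0.5,0,0,0,0,0,1],[0,0,0,0,0,0,1],[0,0,0,0,0,0,1],[0,0,0,0,0,0,1]])

```text
clock: 21.53
tool_pos: [0.527, -0.0189, 0.1982]
ee_rot: [-0.0, 0.585, 0.811, -0.0]
contact_force: [0.9, -0.7, -0.3]
finger_gap: -0.0002
```

```bash
python3 st.py
python3 - <<'E'
from h import *
f,K,E=cam('wrist'); np.savez("pics/w13.npz",f=f,K=K,E=E); save("pics/w13z.png",cv2.resize(f[0:200,170:350],None,fx=3,fy=3,interpolation=cv2.INTER_CUBIC)); print(tr(E[:3,3]),E[2,3])
f,K,E=cam('scene'); save("pics/s13.png",f)
E
```

```text
[ -0.12 -52.77] 0.1982 F 0.68 -0.96 -0.34 21.5333
[-0.47583898 31.85382634] 0.3412491648678316
```

View pics/w13z.png

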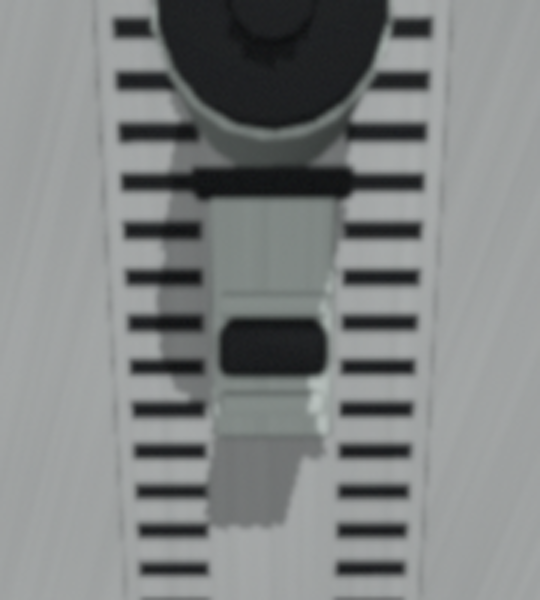

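View pics/s13.png

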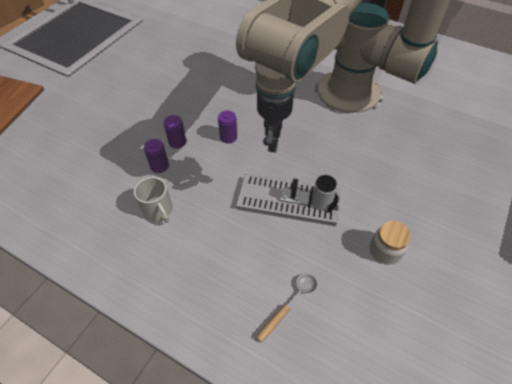

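Run:
```python
from h import *
t=np.load("pics/w13.npz"); f,K,E=t['f'],t['K'],t['E']
y=lambda u,v,h: tr(ray(K,E,170+u/3-.33,v/3-.33,h)).round(1)
for nm,u,v,h in [('grip back top',272,377,.09),('grip front low',272,318,.034),('pad top front',272,168,.047),('pad top back low',272,197,.033),('pad top back',272,197,.047),('cup lid near',272,129,.088),('cup metal near top',272,136,.102),('lugfront',272,293,.043),('base back',272,436,.033)]: print(nm,y(u,v,h))
o=ctrl.get_obs(); print(o['clock'])
```

```text
grip back top [0.1 4.8]
grip front low [ 0.2 17.5]
pad top front [ 0.1 60.7]
pad top back low [ 0.2 53.8]
pad top back [ 0.1 52.8]
cup lid near [ 0.  65.7]
cup metal near top [-0.  62.3]
lugfront [ 0.2 25.4]
base back [  0.3 -21. ]
21.6333
```

```bash
python3 -c "
from plant import ctrl
print(ctrl.hand_in())"
```

```text
the job is handed in; nothing more can be done
None
```

The job is done and handed in at about 21.6 s; no verdict was reported. I pulled the guide back by its grip and stood the black-lidded metal cup upright about 18 mm short of the nominal home point. I let go, then pushed the grip from behind with closed fingers until the cup was home. After that I backed straight off, so the play stayed taken up.

**Push force:** At the end the push read about 12 N, against about 6 N while the guide was sliding freely. That puts roughly 6 N on the cup; this is worked out from the wrist force, not measured directly.

**Last checks:**

| Check | Reading | Required |
|---|---|---|
| Pad face | tray y about 60.7 mm, touching the cup in the wrist view | gap under 1.5 mm |
| Cup | tray y about 88 to 90 mm, 3 to 5 mm beyond the nest point; 0 mm off the centre line in the wrist view, 1.2 mm in the top view | within 11 mm along y, 3 mm sideways |
| Grip point | about 49 to 50 mm behind the pad face | at most 52.5 mm |
| Arm | clear of everything; force reading about 1 N, within noise | touching nothing |

- **Bystanders:** The jar, mug and spoon look unmoved in the last scene view; I did not measure them.
- **Disagreement between views:** The coarser top view first put the cup at 90.8 mm and the grip at 8.8 mm, about 82 mm apart where 78 mm is expected. I had used the lid's height for the cup standing on the counter, not on the deck. By a rough hand correction the cup comes out at about 88 mm, which agrees with the wrist view.

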